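# Hold back the bottles and tip out the sample tubes

## Task

The tilting pan holds two bottles on one half and three sample tubes on the other. Take the angle plate, hold it upright on the pan's open front rim so that it blocks the rim in front of the bottles and leaves a gap in front of the tubes, and press the rim down with it until the pan is fully tipped and all the tubes have rolled out through the gap into the catch tray, with the bottles still held back. Let the pan come back up to rest with the bottles in it, then put the plate down on the bench well clear of the pan and tray; do not touch the tubes or bottles with the gripper, and leave the other things alone.

Things in the scene. Friction and masses are not known exactly. Their poses are not given: they have to be found in the camera images.
- stand: fixed grey stand of the tilting pan; base 290 x 150 mm. Origin: on the bench under the pan's tilting axle. Axes: x runs along the axle and the open front rim, +y points from the pan's back wall to its open front rim and the catch tray, z up. The axle is 107 mm above the bench. Two cheeks stand at x = +-138 mm, 122 mm high
- pan (a joint): tilt of the steel pan about the axle, rad: 0 = rest (floor sloping 0.07 rad back, away from the rim), grows as the front rim goes down, 0.60 = fully tipped (stop; floor then slopes 0.53 rad down to the rim). A light spring returns it to 0 when let go; about 5 to 10 N down on the rim tips it fully.
- pan_rim (a point): point on the top face of the pan floor in the middle of the rim shelf, 89 mm before the axle (stand +y), 125 mm above the bench at rest and about 72 mm when fully tipped; it moves with the pan, and hardly moves sideways. Its axes are the pan's (equal to the stand's at rest). Set the plate's foot on this line, its outer end level with the side wall by the bottles, for the widest gap
- pan_floor (a point): point on the pan floor's top face, 30 mm behind the axle, midway; moves with the pan. Steel pan: floor 248 mm wide (x), from 124 mm behind the axle to 115 mm before it; walls 45 mm high at the back and sides (inner width 240 mm); the front is open: the side walls end 60 mm before the axle and the last 55 mm of floor are a bare, flat rim shelf
- tray: fixed white catch tray, 270 x 150 mm, below and before the rim; wall 26 mm high next to the pan, 65 mm on the far side, 45 mm at the ends. Origin: centre of its underside, axes as the stand's
- plate: aluminium angle plate, 0.1 to 0.2 kg, standing on the bench. Blade 120 mm long (its x), 4 mm thick, 85 mm tall, at y = -14 to -10 mm; foot 120 x 28 x 4 mm, y = -14 to +14 mm; with the 70 mm grey grip rib the grip is 14 mm thick, y = -14 to 0 mm, z = 55 to 85 mm. Origin: centre of the foot's underside; z up. In use the foot points away from the contents (its +y along the stand's +y)
- bottle_1: brown glass reagent bottle with cap, 43 mm diameter, 70 mm tall over the cap, 80 g, lying on its side in the pan (rolls once the floor slopes over 0.1 rad). Origin: centre of its bottom face; its own z axis runs to the cap. It lies along the rim, covering 0 to 70 mm from its origin towards the stand's +x. Both bottles lie in the same half of the pan, one behind the other, by the back wall
- bottle_2: brown glass reagent bottle with cap, 43 mm diameter, 70 mm tall over the cap, 80 g, lying on its side in the pan (rolls once the floor slopes over 0.1 rad). Origin: centre of its bottom face; its own z axis runs to the cap. It lies along the rim, covering 0 to 70 mm from its origin towards the stand's +x. Both bottles lie in the same half of the pan, one behind the other, by the back wall
- tube_1: capped sample tube, 16 mm diameter at the cap (13 mm body), 88 mm long, 15 g, lying on its side in the pan (rolls only where the floor slopes over 0.2 to 0.35 rad). Origin: centre of the round end; own z runs to the cap. It lies along the rim, 0 to 88 mm from its origin towards the stand's +x. The three tubes lie in the half without bottles; rolling, a tube drifts up to 20 mm towards its round end
- tube_2: capped sample tube, 16 mm diameter at the cap (13 mm body), 88 mm long, 15 g, lying on its side in the pan (rolls only where the floor slopes over 0.2 to 0.35 rad). Origin: centre of the round end; own z runs to the cap. It lies along the rim, 0 to 88 mm from its origin towards the stand's +x. The three tubes lie in the half without bottles; rolling, a tube drifts up to 20 mm towards its round end
- tube_3: capped sample tube, 16 mm diameter at the cap (13 mm body), 88 mm long, 15 g, lying on its side in the pan (rolls only where the floor slopes over 0.2 to 0.35 rad). Origin: centre of the round end; own z runs to the cap. It lies along the rim, 0 to 88 mm from its origin towards the stand's +x. The three tubes lie in the half without bottles; rolling, a tube drifts up to 20 mm towards its round end
- tube_1_mid (a point): middle of tube_1, on its axis, 44 mm from the round end; axes as the tube's
- tube_2_mid (a point): middle of tube_2, on its axis, 44 mm from the round end; axes as the tube's
- tube_3_mid (a point): middle of tube_3, on its axis, 44 mm from the round end; axes as the tube's
- timer: bystander: white bench timer, 34 x 64 x 60 mm; origin centre of underside; leave alone
- stapler: bystander: stapler 30 x 120 x 42 mm; origin centre of underside; leave alone
- marker: bystander: marker pen 15 x 132 x 16 mm; origin centre of underside; leave alone

How it is judged:
By the outcome, as a careful person would: the job done as asked, in the order asked, and still so for the second after the job is handed in, with the robot touching nothing.
It also fails if it takes over 58 s, if anything falls off the work surface, if the arm or the gripper's body presses on something with over 40 N, if the wrist force passes 120 N, or if a joint passes its speed limit or range.

## Robot

A 7-joint arm with a two-finger parallel gripper is mounted at the origin on the work surface; the furniture and walls round the work are solid. World frame = base frame: x ahead of the robot, y to its left, z up, the work surface at z = 0. Lengths are in m, angles in rad, forces in N, time in s.
With the tool pointing down it reaches from about 0.425 to 0.95 m from the base axis. Payload 4.7 kg.
Tool frame: the origin (TCP) lies midway between the tips of the shut fingers; the grasp point (between the pads) lies 19 mm behind it; z points along the fingers, y is the line along which they close (so a half turn about z gives the same grasp; the last joint's range is limited). The gripper opens to 85 mm and grips with 20 to 120 N. Pads are 22 mm wide; open, the fingers measure 114 mm over their backs; the gripper's body (76 mm by 85 mm) begins 54 mm behind the grasp point. The pads swing forward as they close: fully open they stand 13 mm farther back than shut.
Start: joints at [1.09, 0.469, -0.049, 1.532, 0.024, 1.141, -0.082], TCP at [0.295, -0.607, 0.231] pointing down, gripper open.
Joint ranges: [-2.59, 2.59], [-0.33, 1.99], [-1.39, 1.29], [0.1, 2.45], [-1.04, 4.18], [0.21, 1.99], [-2.66, 2.66]. Speed limits (rad/s): [2.57, 2.57, 3.14, 3.14, 3.14, 3.14, 3.14].

## Interface

Orientations are given as a unit quaternion [x, y, z, w].
In Python, from workcell import arm, vision gives the robot as it stands.
- The arm moves only by the shell command python3 -m handwheel 'ROWS' [FORCE]. ROWS is JSON, a list of rows, each an object of numbers: "tx", "ty", "tz": the shift along the tool's x, y, z in mm; "turn": the turn about the tool's z in degrees; "hand": the opening in per cent of the stroke, from 0 (shut) to 100 (fully open). In form: [{"tx": .., "ty": .., "tz": .., "turn": .., "hand": ..}, ...]. A call has 1 to 12 rows; each row is the pose to reach, as a shift and turn from the pose commanded when the call began, along the tool's axes at that moment; what a row does not reach only later rows make up. A row lasts 1/12 s, in which the tool goes at most 41.7 mm and 7.16 degrees, less where a joint would pass 70% of its speed; a pose out of reach is approached as far as the arm can. A call with a gripper value outside its range is refused whole. The fingers move at their own pace and stop on an object; FORCE is the grip in N (left out, the last holds). Time passes only in rows, so rows that repeat a pose let the fingers close. It gives the time, the measured TCP pose, the force, the opening and the grip force at its end, in the units of the state.
- arm.observe(): the state, without advancing time (a new reading comes with each control period).
- vision.capture(name): name is "side" or "top" or "wrist"; returns the picture (400x640x3 uint8, red, green, blue); there is no depth.
- vision.get_calibration(name): a dict with "fx", "fy", "cx", "cy" (pixels), "position" and "attitude" of the camera in the world. Camera axes: x right, y down, z forward; pixel columns grow to the right and rows downward; lengths in m; the calibration is good to about 2 mm. The wrist camera is an equidistant fisheye: a pixel r from the principal point sees the ray r / f radians off the axis. A picture is of the moment at which its call begins: read the wrist's pose just before it. get_calibration takes no time and is no camera call; for the wrist camera it gives the pose at the moment of the call.
- arm.close_job(): hands the job in; it is judged then, once.
The state is a dict: "t": time; "q": joint angles; "joint_vel": joint speeds; "joint_efforts": joint torques, N m; "tcp_pos": TCP position; "eef_rot": TCP orientation; "ft_force": force on the tool from outside, world axes, zero at the start; "ft_torque": the same for the moment, N m; "width": finger opening in m; "grip_force": force on a finger pad.
Only numpy, scipy, OpenCV 4.12 (cv2) and the standard library are available. Lean on these libraries where they do the work, as an engineer would, in place of code of your own. Each camera call takes 0.05 s, during which the arm holds its last target. There are 200 camera calls.

## Working session

There is one attempt and no reset: what is moved stays moved. The work goes in short steps, Python scripts to look and compute and a shell command to move; the robot and the scene stay as the last step left them, time stands still between calls to the robot, and variables do not carry over. Pictures are saved under pics/ and viewed, at most 10 in all, crops included, and the job is handed in when it is done.

```bash
mkdir -p pics; python3 - <<'E'
from workcell import arm, vision
import cv2, json
for n in ("side","top"):
    im=vision.capture(n); cv2.imwrite(f"pics/{n}0.png",im[:,:,::-1]); print(n,vision.get_calibration(n))
print({k:v for k,v in arm.observe().items()})
E
```

```text
side {'fx': 365.6343559688636, 'fy': 365.6343559688636, 'cx': 316.31436728271893, 'cy': 200.49179391195116, 'position': array([-0.17076067,  1.14673423,  0.71514262]), 'attitude': array([-0.22794289,  0.80903113, -0.52066862,  0.14971592])}
top {'fx': 511.9660868220803, 'fy': 511.9660868220803, 'cx': 316.66790638638224, 'cy': 200.7502029225383, 'position': array([0.39706354, 0.00541549, 1.66452512]), 'attitude': array([-0.70219091,  0.71039695, -0.02798645,  0.03848185])}
{'t': 0.1, 'q': array([ 1.09010749,  0.46936942, -0.04859269,  1.53353966,  0.02410389,
        1.14100058, -0.08228453]), 'joint_vel': array([ 0.00098732, -0.00216471,  0.00148349, -0.00280837, -0.00131515,
       -0.00010437, -0.00050041]), 'joint_efforts': array([ 1.52406225e-03, -5.11509776e+01, -4.67321137e-02, -2.38389766e+01,
        1.07408859e-02,  4.30668777e-03, -1.96478277e-05]), 'tcp_pos': array([ 0.29447784, -0.60681334,  0.23037527]), 'eef_rot': array([ 9.74588948e-01,  2.23999179e-01, -2.24743747e-04, -8.35981774e-04]), 'ft_force': array([-0.35809529,  0.27011722, -0.18696942]), 'ft_torque': array([0.01392701, 0.01727959, 0.02925258]), 'grip_force': 0.0, 'width': 0.08539953038355362}
```

View pics/top0.png

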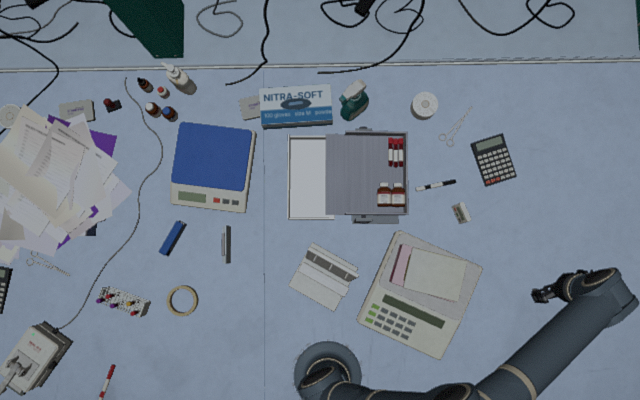

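View pics/side0.png

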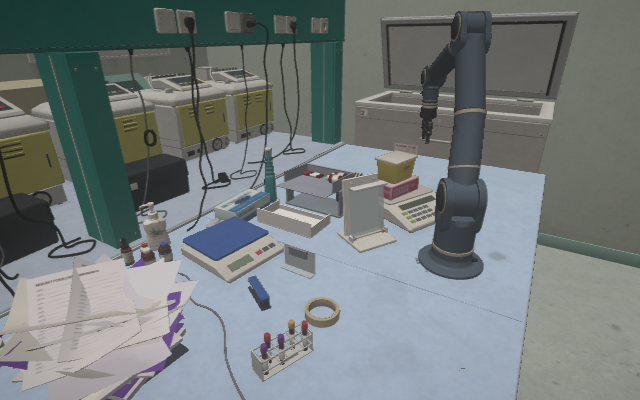

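The top view shows the pan centred near (367,173), with its rim and tray to the left (world +y). The tubes are at (397,152) and the bottles at (391,195). The plate stands at (226,244), with the stapler at (172,238), marker at (436,184) and timer at (461,212). The side view shows the plate at (299,262). Next I'll zoom in.

```bash
python3 - <<'E'
import cv2, numpy as np
t=cv2.imread("pics/top0.png"); s=cv2.imread("pics/side0.png")
a=cv2.resize(t[120:280,210:430],None,fx=3.6,fy=3.6,interpolation=cv2.INTER_CUBIC)
cv2.imwrite("pics/c1.png",a)
b=cv2.resize(s[150:290,240:380],None,fx=4,fy=4,interpolation=cv2.INTER_CUBIC)
cv2.imwrite("pics/c2.png",b)
E
```

```text
(no output)
```

View pics/c1.png

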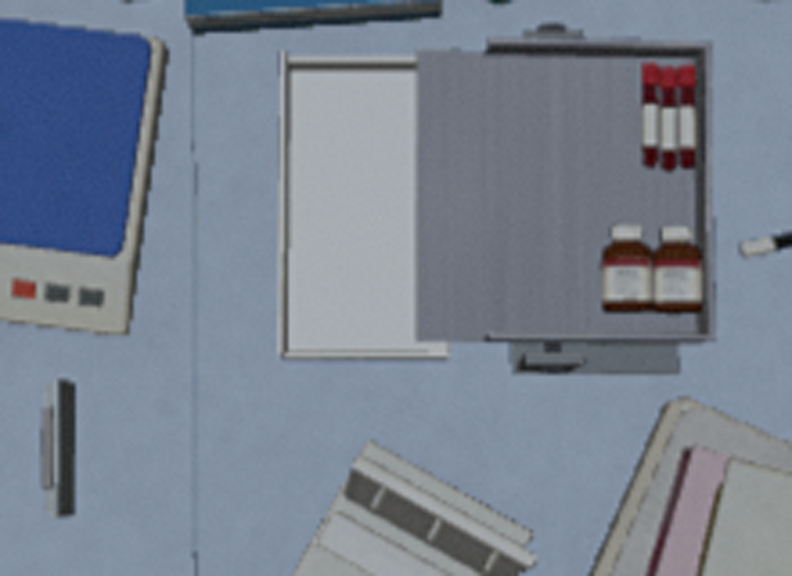

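View pics/c2.png

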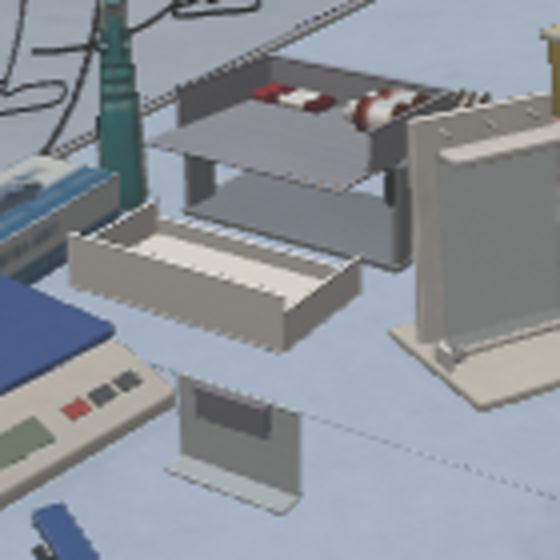

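The crops show the plate's foot and rib facing the side camera (world +y), so it already faces the way it must in use. The rim edge in the top crop runs from (416,50) to (416,340), the near side wall is at y≈336, and the bottles lie at the near end. Next I'll measure by ray casting.

```bash
cat > h.py <<'E'
import numpy as np, cv2
from scipy.spatial.transform import Rotation as R
from workcell import arm, vision
def ray(n,p,c=None):
    c=c or vision.get_calibration(n); p=np.atleast_2d(p).astype(float)
    d=np.c_[(p[:,0]-c['cx'])/c['fx'],(p[:,1]-c['cy'])/c['fy'],np.ones(len(p))]
    if n=='wrist':
        a=d[:,:2]; r=np.linalg.norm(a,axis=1)+1e-9
        d=np.c_[a/r[:,None]*np.sin(r)[:,None],np.cos(r)]
    return c['position'],R.from_quat(c['attitude']).apply(d)
def onz(n,p,z,c=None):
    o,d=ray(n,p,c); return o+d*((z-o[2])/d[:,2])[:,None]
def yaw(): 
    x=R.from_quat(arm.observe()['eef_rot']).apply([1,0,0]); return np.degrees(np.arctan2(x[1],x[0]))
E
python3 - <<'E'
from h import *
np.set_printoptions(precision=4,suppress=True)
f=lambda u,v:(210+(u+.5)/3.6-.5,120+(v+.5)/3.6-.5)
def P(l,n,u,v,z): print(l,onz('top',f(u,v),z)[0])
P('rim far','top',416,50,.127);P('rim near','top',416,340,.127)
P('wall far outer back','top',712,43,.155);P('near back','top',712,339,.155)
P('tray far','top',283,53,.065);P('tray near','top',283,357,.065)
P('bot bottom','top',628,310,.13);P('bot1 cap','top',627,227,.13);P('bot2 cap','top',675,229,.13)
P('tube far','top',670,66,.12);P('tube near','top',670,167,.12)
P('nearwall top inner front','top',487,336,.165)
P('plate bottom','top',74,381,.0);P('plate bottom','top',74,515,0)
P('blade top far','top',62,381,.085);P('blade top near','top',62,515,.085)
P('rib','top',43,405,.085);P('rib','top',43,490,.085)
# plate profile
t=cv2.imread('pics/top0.png'); g=cv2.cvtColor(t,6)
print(g[222:268,216:236])
g=lambda u,v:(240+(u+.5)/4-.5,150+(v+.5)/4-.5)
for l,u,v,z in [('foot L',165,466,.004),('foot R',288,514,.004),('topL',181,376,.085),('topR',302,412,.085),('footR back',301,495,.004),('rimL',149,142,.127),('rimR',340,190,.127)]:
    print(l,onz('side',g(u,v),z)[0])
print(yaw())
E
```

```text
rim far [ 0.7481 -0.0008  0.127 ]
rim near [0.5016 0.0023 0.127 ]
wall far outer back [ 0.7441 -0.2467  0.155 ]
near back [ 0.4976 -0.2399  0.155 ]
tray far [0.7612 0.1164 0.065 ]
tray near [0.4924 0.118  0.065 ]
bot bottom [ 0.5244 -0.1748  0.13  ]
bot1 cap [ 0.5941 -0.1756  0.13  ]
bot2 cap [ 0.5919 -0.2156  0.13  ]
tube far [ 0.7327 -0.2164  0.12  ]
tube near [ 0.646  -0.2142  0.12  ]
nearwall top inner front [ 0.5016 -0.0555  0.165 ]
plate bottom [0.4767 0.3121 0.    ]
plate bottom [0.3562 0.3115 0.    ]
blade top far [0.4728 0.3067 0.085 ]
blade top near [0.3584 0.3061 0.085 ]
rib [0.4524 0.323  0.085 ]
rib [0.3798 0.3225 0.085 ]
[[141 142 142 145 144 143 143 143 144 141 142 141 140 142 142 142 141 141
  141 140]
 [145 144 143 144 142 142 143 142 143 142 142 145 143 142 140 141 141 141
  139 140]
 [143 142 142 145 142 143 144 143 143 143 147 145 145 145 145 144 141 141
  140 142]
 [142 145 146 143 145 142 142 143 143 145 107  99 105 128 147 147 141 141
  142 143]
 [143 146 144 144 143 142 143 140 142 148  83  52  58  80  98 140 143 141
  140 143]
 [144 144 145 144 142 142 142 13
[... 2983 characters left out ...]
4  70  46  49  51  81 138 145 142
  143 144]
 [143 143 144 144 143 142 141 141 144 127  98  94  97 113 129 144 146 142
  143 143]
 [141 145 142 143 143 142 140 141 141 139 136 135 138 140 145 145 144 142
  142 141]
 [142 142 143 142 141 140 141 141 143 144 142 143 144 143 144 145 143 142
  142 142]
 [140 143 141 142 142 142 141 142 141 140 142 145 142 142 141 143 143 143
  142 141]
 [141 143 142 141 143 141 141 140 141 141 144 141 144 143 144 140 142 140
  142 143]]
foot L [0.4761 0.3321 0.004 ]
foot R [0.3516 0.3346 0.004 ]
topL [0.4687 0.3138 0.085 ]
topR [0.354  0.3085 0.085 ]
footR back [0.3562 0.3075 0.004 ]
rimL [ 0.7415 -0.0046  0.127 ]
rimR [ 0.501  -0.0005  0.127 ]
25.88807956718055
```

```bash
python3 -m handwheel '[{"tx":60,"ty":-30,"tz":-60,"turn":7},{"tx":515,"ty":-314,"tz":-120,"turn":26},{"tx":515,"ty":-314,"tz":-120,"turn":26},{"tx":515,"ty":-314,"tz":-120,"turn":26},{"tx":515,"ty":-314,"tz":-120,"turn":26},{"tx":515,"ty":-314,"tz":-120,"turn":26},{"tx":515,"ty":-314,"tz":-120,"turn":26},{"tx":515,"ty":-314,"tz":-120,"turn":26},{"tx":515,"ty":-314,"tz":-120,"turn":26},{"tx":515,"ty":-314,"tz":-120,"turn":26},{"tx":515,"ty":-314,"tz":-120,"turn":26},{"tx":515,"ty":-314,"tz":-120,"turn":26}]'; python3 -c "
from h import *
o=arm.observe();print(yaw(),o['tcp_pos'],o['t'],o['q'])"
```

```text
25.88807956718055 [ 0.29447784 -0.60681334  0.23037527] 0.1 [ 1.09010749  0.46936942 -0.04859269  1.53353966  0.02410389  1.14100058
 -0.08228453]invalid input
```

```bash
python3 -m handwheel '[{"tx":60,"ty":-30,"tz":-60,"turn":7,"hand":100},{"tx":515,"ty":-314,"tz":-120,"turn":26,"hand":100},{"tx":515,"ty":-314,"tz":-120,"turn":26,"hand":100},{"tx":515,"ty":-314,"tz":-120,"turn":26,"hand":100},{"tx":515,"ty":-314,"tz":-120,"turn":26,"hand":100},{"tx":515,"ty":-314,"tz":-120,"turn":26,"hand":100},{"tx":515,"ty":-314,"tz":-120,"turn":26,"hand":100},{"tx":515,"ty":-314,"tz":-120,"turn":26,"hand":100},{"tx":515,"ty":-314,"tz":-120,"turn":26,"hand":100},{"tx":515,"ty":-314,"tz":-120,"turn":26,"hand":100},{"tx":515,"ty":-314,"tz":-120,"turn":26,"hand":100},{"tx":515,"ty":-314,"tz":-120,"turn":26,"hand":100}]'; python3 -c "
from h import *
o=arm.observe();print(yaw(),o['tcp_pos'],o['t'],o['q'])"
```

```text
t: 1.1
tcp_pos: [0.5571, -0.199, 0.3321]
eef_rot: [1.0, -0.001, -0.0, 0.0]
ft_force: [1.4, 0.3, 0.3]
width: 0.0853
grip_force: 0.0
-0.11698150701905376 [ 0.55707104 -0.19903423  0.33208793] 1.1 [ 0.40462488  0.26950208 -0.16867554  1.59439497  0.04680107  1.28218083
 -1.34426284]
```

```bash
python3 -m handwheel '[{"tx":0,"ty":-42,"tz":0,"turn":0,"hand":100},{"tx":0,"ty":-84,"tz":0,"turn":0,"hand":100},{"tx":-10,"ty":-126,"tz":0,"turn":0,"hand":100},{"tx":-20,"ty":-168,"tz":0,"turn":0,"hand":100},{"tx":-30,"ty":-210,"tz":10,"turn":0,"hand":100},{"tx":-120,"ty":-513,"tz":120,"turn":0,"hand":100},{"tx":-120,"ty":-513,"tz":120,"turn":0,"hand":100},{"tx":-120,"ty":-513,"tz":120,"turn":0,"hand":100},{"tx":-120,"ty":-513,"tz":120,"turn":0,"hand":100},{"tx":-120,"ty":-513,"tz":120,"turn":0,"hand":100},{"tx":-120,"ty":-513,"tz":120,"turn":0,"hand":100},{"tx":-120,"ty":-513,"tz":120,"turn":0,"hand":100}]'
python3 -m handwheel '[{"tx":-15,"ty":-40,"tz":15,"turn":0,"hand":100},{"tx":-15,"ty":-40,"tz":15,"turn":0,"hand":100},{"tx":-15,"ty":-40,"tz":15,"turn":0,"hand":100}]'
python3 - <<'E'
from h import *
print(arm.observe()['tcp_pos'],yaw()); c=vision.get_calibration('wrist'); im=vision.capture('wrist'); print(c)
cv2.imwrite('pics/w1.png',im[:,:,::-1])
import pickle; pickle.dump(c,open('w1.pkl','wb'))
E
```

```text
t: 2.1
tcp_pos: [0.4498, 0.269, 0.2273]
eef_rot: [1.0, -0.001, 0.0, 0.0]
ft_force: [0.5, 0.3, -0.0]
width: 0.0854
grip_force: 0.0
t: 2.35
tcp_pos: [0.4334, 0.3101, 0.2118]
eef_rot: [1.0, 0.002, -0.001, 0.0]
ft_force: [0.9, -0.2, -0.1]
width: 0.0855
grip_force: 0.0
[0.43341719 0.31009164 0.21181495] 0.2590541364233016
{'fx': 309.70691628693146, 'fy': 309.70691628693146, 'cx': 316.8635345667887, 'cy': 201.0649859631958, 'position': array([0.5154714 , 0.31083227, 0.35404686]), 'attitude': array([ 0.69927491, -0.69598724, -0.11462587,  0.11609163])}
```

View pics/w1.png

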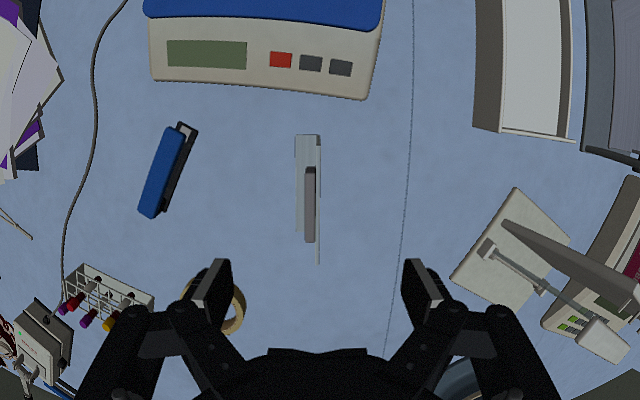

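The wrist view shows the rib from (310,166) to (310,243), the blade's top edge along x≈318 down to (318,263), and the foot's far end at y≈134 from 295 to 320. The plate sits between the fingers.

```bash
python3 - <<'E'
from h import *
import pickle; c=pickle.load(open('w1.pkl','rb'))
np.set_printoptions(precision=4,suppress=True)
for l,p,z in [('footfarL',(295,134),.004),('footnearL',(295.5,231),.004),('rib far L',(305,166),.085),('rib far R',(316,166),.085),('rib near L',(304.5,243),.085),('rib nearR',(316,243),.085),('blade near R',(320,264),.085),('blade far top R',(321,145),.085)]: print(l,onz('wrist',p,z,c)[0])
g=cv2.imread('pics/w1.png',0)
for r in (150,180,200,225,240,255,262,266): print(r,g[r,290:326])
print(g[125:170,316]);print(g[236:270,310])
print(g[236:270,318])
E
```

```text
footfarL [0.4764 0.3349 0.004 ]
footnearL [0.3571 0.3361 0.004 ]
rib far L [0.4568 0.3207 0.085 ]
rib far R [0.4568 0.311  0.085 ]
rib near L [0.381  0.3218 0.085 ]
rib nearR [0.3811 0.3107 0.085 ]
blade near R [0.3575 0.3066 0.085 ]
blade far top R [0.4757 0.3067 0.085 ]
150 [131 131 132 133 103 106 130 127 123 127 129 127 126 130 126 127 130 130
 128 122 126 125 126 127 131 128 139 131 130 125 109 127 128 130 127 127]
180 [134 133 132 132 130 136 133 125 126 126 127 128 129 126  99  88  93  96
  95  96  95  94  95  92  74  14 125 136 130 119  91 129 130 128 129 129]
200 [133 129 130 130 131 134 130 123 126 127 126 125 130 126  98  88  92  93
  92  94  93  92  94  90  69  44 123 132 130 130 132 132 129 129 131 133]
225 [131 131 130 132 130 129 126 122 123 126 127 127 126 128  98  87  93  93
  95  94  90  93  93  86  72  88 129 129 119 111 133 132 129 132 131 133]
240 [128 127 128 129 133 131 130 129 132 130 127 129 133 130 117  94  90  90
  94  92  91  92  88  84  71  97 128 130 118 102 136 130 131 130 131 129]
255 [130 133 132 133 134 132 131 133 136 135 133 133 132 133 134 133 132 133
 134 133 131 132 130 132 132 139 131 129 111 100 137 132 131 131 128 130]
262 [127 131 128 128 131 130 131 131 133 132 131 132 130 134 129 132 130 132
 133 131 131 128 129 128 130 139 131 128 112 101 133 132 132 130 129 129]
266 [132 133 130 130 132 129 132 133 131 133 132 132 132 131 135 133 132 131
 130 129 131 130 132 132 130 132 132 130 133 131 132 133 132 129 131 132]
[131 127 129 129 129 131 132 131 135  78  88  96  93  92  96  95  96  95
  85  72  89 144 136 141 136 139 136 139 137 138 137 138 140 138 140 139
 139 137 140 140 137 138 138 133 130]
[ 93  91  93  91  91  85  74 137 135 132 133 132 133 131 133 130 131 130
 130 131 130 132 133 133 133 133 131 132 130 132 131 134 132 134]
[119 118 118 117 118 115 114 111 116 114 112 112 111 113 110 121 121 113
 116 111 112 112 111 115 111 112 112 110 121 129 133 129 131 133]
```

```bash
python3 -m handwheel '[{"tx":4,"ty":-4,"tz":35,"turn":0.8,"hand":100},{"tx":4,"ty":-4,"tz":75,"turn":0.8,"hand":100},{"tx":4,"ty":-4,"tz":115,"turn":0.8,"hand":100},{"tx":4,"ty":-4,"tz":140,"turn":0.8,"hand":60},{"tx":4,"ty":-4,"tz":149,"turn":0.8,"hand":60},{"tx":4,"ty":-4,"tz":149,"turn":0.8,"hand":60}]' 80
python3 -c "
from h import *
for i in range(3): o=arm.observe();print(yaw(),o['tcp_pos'])"
```

```text
t: 2.9
tcp_pos: [0.44, 0.3091, 0.0624]
eef_rot: [1.0, -0.009, -0.001, 0.002]
ft_force: [-0.2, -0.8, 0.6]
width: 0.0523
grip_force: 0.0
-1.0729924755376081 [0.4400168  0.30908886 0.0624027 ]
-1.0729924755376081 [0.4400168  0.30908886 0.0624027 ]
-1.0729924755376081 [0.4400168  0.30908886 0.0624027 ]
```

```bash
for i in 1; do python3 -m handwheel '[{"tx":0,"ty":0,"tz":0,"turn":0,"hand":60}]';done;  python3 -m handwheel '[{"tx":0,"ty":-3,"tz":0,"turn":-0.3,"hand":50},{"tx":0,"ty":-3,"tz":0,"turn":-0.3,"hand":40}]'; python3 -m handwheel '[{"tx":0,"ty":0,"tz":0,"turn":0,"hand":40}]'
```

```text
t: 2.98
tcp_pos: [0.4413, 0.3113, 0.0651]
eef_rot: [1.0, -0.009, 0.001, -0.0]
ft_force: [0.5, -0.0, -0.2]
width: 0.0514
grip_force: 0.0
t: 3.15
tcp_pos: [0.4414, 0.3161, 0.0663]
eef_rot: [1.0, -0.005, 0.002, -0.001]
ft_force: [-0.4, 0.9, 0.8]
width: 0.0345
grip_force: 0.0
t: 3.23
tcp_pos: [0.4409, 0.3156, 0.0658]
eef_rot: [1.0, -0.005, 0.001, -0.001]
ft_force: [1.0, 0.2, 1.0]
width: 0.0344
grip_force: 0.0
```

```bash
python3 -m handwheel '[{"tx":-2,"ty":1.5,"tz":3,"turn":0,"hand":40},{"tx":-2,"ty":1.5,"tz":3,"turn":0,"hand":25},{"tx":-2,"ty":1.5,"tz":3,"turn":0,"hand":0},{"tx":-2,"ty":1.5,"tz":3,"turn":0,"hand":0},{"tx":-2,"ty":1.5,"tz":3,"turn":0,"hand":0},{"tx":-2,"ty":1.5,"tz":3,"turn":0,"hand":0}]' 80
python3 -m handwheel '[{"tx":0,"ty":0,"tz":0,"turn":0,"hand":0},{"tx":0,"ty":0,"tz":0,"turn":0,"hand":0}]' 80
```

```text
t: 3.73
tcp_pos: [0.4379, 0.3137, 0.0613]
eef_rot: [1.0, -0.005, 0.0, -0.0]
ft_force: [-1.1, 1.0, 3.0]
width: 0.0125
grip_force: 79.5
t: 3.9
tcp_pos: [0.4379, 0.3137, 0.0613]
eef_rot: [1.0, -0.005, 0.0, -0.0]
ft_force: [-0.8, 1.0, 3.6]
width: 0.0126
grip_force: 79.6
```

```bash
python3 -m handwheel '[{"tx":0,"ty":0,"tz":-30,"turn":0,"hand":0},{"tx":0,"ty":0,"tz":-70,"turn":0,"hand":0},{"tx":20,"ty":0,"tz":-110,"turn":0,"hand":0},{"tx":45,"ty":5,"tz":-145,"turn":0,"hand":0},{"tx":75,"ty":20,"tz":-165,"turn":0,"hand":0},{"tx":105,"ty":45,"tz":-175,"turn":0,"hand":0},{"tx":130,"ty":75,"tz":-180,"turn":0,"hand":0},{"tx":144,"ty":110,"tz":-180,"turn":0,"hand":0},{"tx":144,"ty":150,"tz":-180,"turn":0,"hand":0},{"tx":144,"ty":190,"tz":-180,"turn":0,"hand":0},{"tx":144,"ty":230,"tz":-180,"turn":0,"hand":0},{"tx":144,"ty":260,"tz":-180,"turn":0,"hand":0}]' 80
python3 -m handwheel '[{"tx":0,"ty":30,"tz":0,"turn":0.3,"hand":0},{"tx":0,"ty":60,"tz":0,"turn":0.3,"hand":0},{"tx":0,"ty":80,"tz":0,"turn":0.3,"hand":0},{"tx":0,"ty":88,"tz":10,"turn":0.3,"hand":0},{"tx":0,"ty":88,"tz":20,"turn":0.3,"hand":0},{"tx":0,"ty":88,"tz":20,"turn":0.3,"hand":0}]' 80
python3 - <<'E'
from h import *
print(arm.observe()['tcp_pos'],yaw()); c=vision.get_calibration('wrist'); im=vision.capture('wrist'); 
import pickle; pickle.dump(c,open('w2.pkl','wb'))
s=vision.capture('side')
cv2.imwrite('pics/w2.png',im[:,:,::-1]);cv2.imwrite('pics/s2.png',s[:,:,::-1])
b=cv2.resize(s[110:250,270:410],(600,600),interpolation=2); cv2.imwrite("pics/s2c.png",b[:,:,::-1])
E
```

```text
t: 4.9
tcp_pos: [0.5782, 0.0465, 0.2398]
eef_rot: [1.0, -0.007, -0.001, 0.001]
ft_force: [0.7, -0.6, -1.7]
width: 0.0128
grip_force: 79.2
t: 5.4
tcp_pos: [0.576, -0.0354, 0.2176]
eef_rot: [1.0, -0.008, -0.003, -0.001]
ft_force: [-0.3, 1.1, -1.7]
width: 0.0129
grip_force: 79.1
[ 0.57604796 -0.03539502  0.21762231] -0.8870379891306982
```

View pics/w2.png

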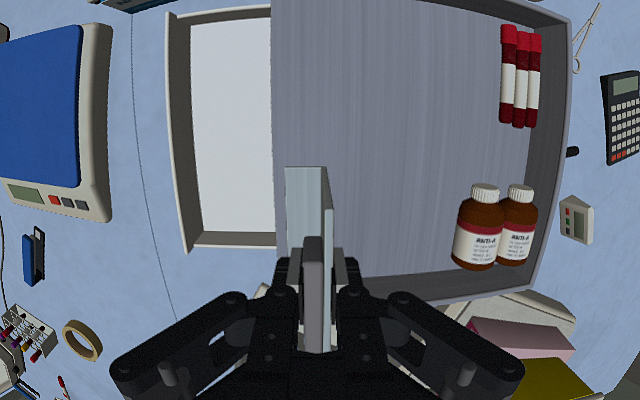

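View pics/s2c.png

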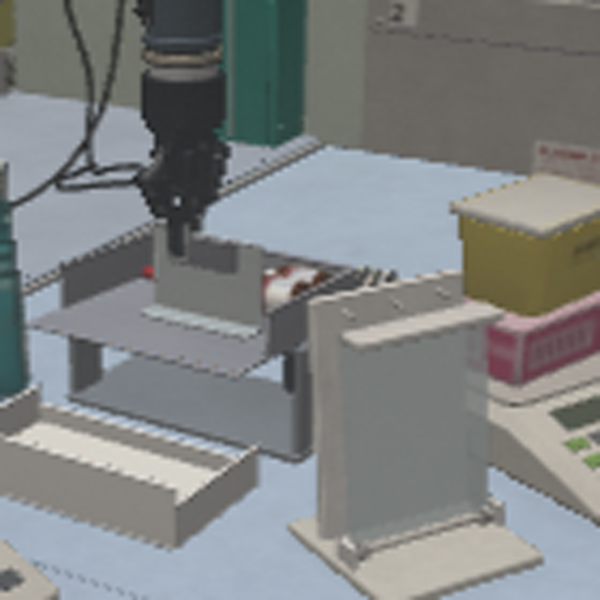

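The wrist view shows the plate held upright with its inner foot corner at (286,166). The rim edge runs along x≈272, the tubes' round ends are near (518,124), and the bottle caps are near (485,187). The plate is over the shelf.

```bash
python3 - <<'E'
from h import *
import pickle; c=pickle.load(open('w2.pkl','rb'))
np.set_printoptions(precision=4,suppress=True)
zf=.2176-.061
for l,p,z in [('foot corner toe',(286,167),zf+.004),('blade top far end R',(331,180),zf+.085),('rim edge a',(271,10),.127),('rim edge b',(273,160),.127),('rim edge c',(275,255),.127),('tube1 round',(506,122),.12),('tube2',(518,126),.12),('tube3',(530,126),.12),('tube cap far',(509,26),.12),('cap1',(485,185),.135),('cap2',(520,187),.13),('wall near back inner top',(535,284),.155),('wall far back inner top',(566,22),.155),('bot',(473,268),.13)]: print(l,onz('wrist',p,z,c)[0])
E
```

```text
foot corner toe [ 0.6142 -0.0155  0.1606]
blade top far end R [ 0.6267 -0.0416  0.2416]
rim edge a [ 0.7285 -0.0036  0.127 ]
rim edge b [ 0.6125 -0.0021  0.127 ]
rim edge c [0.5301 0.0014 0.127 ]
tube1 round [ 0.6467 -0.2014  0.12  ]
tube2 [ 0.6442 -0.2155  0.12  ]
tube3 [ 0.6455 -0.2302  0.12  ]
tube cap far [ 0.7335 -0.2034  0.12  ]
cap1 [ 0.5935 -0.1761  0.135 ]
cap2 [ 0.5903 -0.2191  0.13  ]
wall near back inner top [ 0.4989 -0.2483  0.155 ]
wall far back inner top [ 0.7411 -0.2429  0.155 ]
bot [ 0.5101 -0.1829  0.13  ]
```

```bash
python3 -m handwheel '[{"tx":5,"ty":0,"tz":8,"turn":0,"hand":0},{"tx":5,"ty":0,"tz":16,"turn":0,"hand":0},{"tx":5,"ty":0,"tz":22,"turn":0,"hand":0},{"tx":5,"ty":0,"tz":26,"turn":0,"hand":0},{"tx":5,"ty":0,"tz":26,"turn":0,"hand":0},{"tx":5,"ty":0,"tz":26,"turn":0,"hand":0}]' 100
python3 -m handwheel '[{"tx":0,"ty":0,"tz":2,"turn":0,"hand":0},{"tx":0,"ty":0,"tz":4,"turn":0,"hand":0},{"tx":0,"ty":0,"tz":6,"turn":0,"hand":0},{"tx":0,"ty":0,"tz":8,"turn":0,"hand":0},{"tx":0,"ty":0,"tz":10,"turn":0,"hand":0},{"tx":0,"ty":0,"tz":12,"turn":0,"hand":0},{"tx":0,"ty":0,"tz":12,"turn":0,"hand":0}]' 100
```

```text
t: 6.0
tcp_pos: [0.583, -0.0363, 0.1947]
eef_rot: [1.0, -0.008, -0.0, -0.0]
ft_force: [0.1, -0.2, -1.8]
width: 0.012
grip_force: 101.6
t: 6.58
tcp_pos: [0.5834, -0.0359, 0.1834]
eef_rot: [1.0, -0.008, 0.0, -0.0]
ft_force: [-1.6, 0.6, 3.6]
width: 0.012
grip_force: 102.5
```

```bash
python3 -m handwheel '[{"tx":0,"ty":0,"tz":2,"turn":0,"hand":0},{"tx":0,"ty":0,"tz":4,"turn":0,"hand":0},{"tx":0,"ty":0,"tz":6,"turn":0,"hand":0},{"tx":0,"ty":0,"tz":8,"turn":0,"hand":0},{"tx":0,"ty":0,"tz":10,"turn":0,"hand":0},{"tx":0,"ty":0,"tz":12,"turn":0,"hand":0},{"tx":0,"ty":0,"tz":14,"turn":0,"hand":0},{"tx":0,"ty":0,"tz":16,"turn":0,"hand":0},{"tx":0,"ty":0,"tz":18,"turn":0,"hand":0},{"tx":0,"ty":0,"tz":20,"turn":0,"hand":0}]' 100
python3 -m handwheel '[{"tx":0,"ty":0,"tz":2,"turn":0,"hand":0},{"tx":0,"ty":0,"tz":4,"turn":0,"hand":0},{"tx":0,"ty":0,"tz":6,"turn":0,"hand":0},{"tx":0,"ty":0,"tz":8,"turn":0,"hand":0},{"tx":0,"ty":0,"tz":10,"turn":0,"hand":0},{"tx":0,"ty":0,"tz":12,"turn":0,"hand":0},{"tx":0,"ty":0,"tz":14,"turn":0,"hand":0}]' 100
python3 - <<'E'
from h import *
im=vision.capture('wrist'); s=vision.capture('side'); b=cv2.resize(s[110:250,270:410],(400,400),interpolation=2)
cv2.imwrite('pics/w3.png',np.hstack([im[:,100:500],b])[:,:,::-1])
E
```

```text
t: 7.42
tcp_pos: [0.5835, -0.0348, 0.1635]
eef_rot: [1.0, -0.008, 0.0, -0.001]
ft_force: [-1.7, 3.4, 4.0]
width: 0.012
grip_force: 102.8
t: 8.0
tcp_pos: [0.5839, -0.0342, 0.1493]
eef_rot: [1.0, -0.008, 0.001, -0.001]
ft_force: [-0.7, 7.1, 5.2]
width: 0.0122
grip_force: 102.8
```

View pics/w3.png

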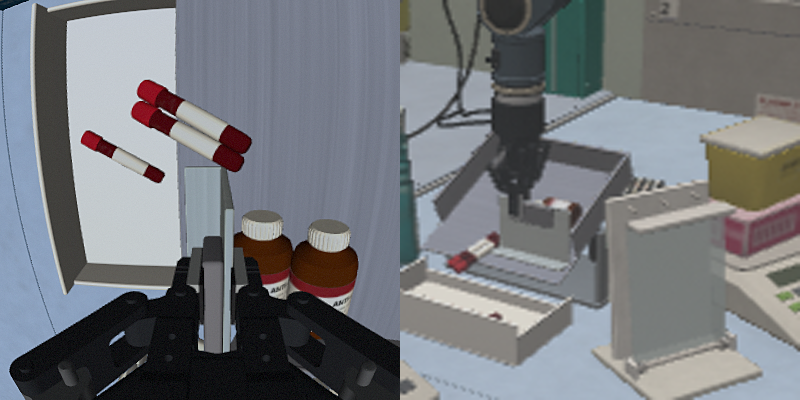

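One tube is in the tray. The other two lie diagonally across the rim beside the blade end (around (190,125) in the left half), and the bottles are held behind the blade. I'll press on to the stop.

```bash
python3 -m handwheel '[{"tx":0,"ty":0,"tz":2,"turn":0,"hand":0},{"tx":0,"ty":0,"tz":4,"turn":0,"hand":0},{"tx":0,"ty":0,"tz":6,"turn":0,"hand":0},{"tx":0,"ty":0,"tz":6,"turn":0,"hand":0}]' 100
python3 -m handwheel '[{"tx":0,"ty":0,"tz":2,"turn":0,"hand":0},{"tx":0,"ty":0,"tz":4,"turn":0,"hand":0},{"tx":0,"ty":0,"tz":4,"turn":0,"hand":0}]' 100
python3 -m handwheel '[{"tx":0,"ty":0,"tz":1,"turn":0,"hand":0},{"tx":0,"ty":0,"tz":2,"turn":0,"hand":0},{"tx":0,"ty":0,"tz":2,"turn":0,"hand":0},{"tx":0,"ty":0,"tz":2,"turn":0,"hand":0},{"tx":0,"ty":0,"tz":2,"turn":0,"hand":0}]' 100
python3 - <<'E'
from h import *
im=vision.capture('wrist'); s=vision.capture('side'); b=cv2.resize(s[110:250,270:410],(400,400),interpolation=2)
cv2.imwrite('pics/w4.png',np.hstack([im[:,100:500],b])[:,:,::-1])
E
```

```text
t: 8.43
tcp_pos: [0.5838, -0.0328, 0.1431]
eef_rot: [1.0, -0.008, 0.001, -0.002]
ft_force: [0.6, 8.9, 4.6]
width: 0.0119
grip_force: 102.7
t: 8.68
tcp_pos: [0.5838, -0.0321, 0.139]
eef_rot: [1.0, -0.008, 0.001, -0.003]
ft_force: [-0.3, 9.6, 3.4]
width: 0.012
grip_force: 102.7
t: 9.1
tcp_pos: [0.5838, -0.032, 0.1373]
eef_rot: [1.0, -0.008, 0.001, -0.003]
ft_force: [-0.5, 9.9, 4.4]
width: 0.0124
grip_force: 102.8
```

View pics/w4.png

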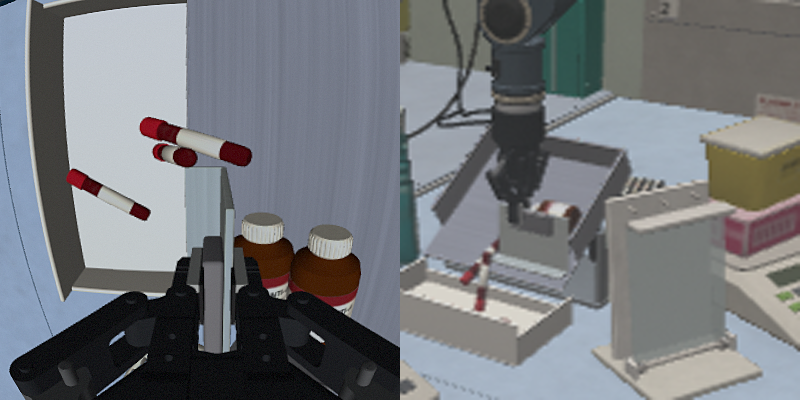

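One tube lies in the tray, the second is dropping cap-down at (175,155), and the third is sliding over the rim. I'll press slightly further and hold.

```bash
python3 -m handwheel '[{"tx":0,"ty":0,"tz":1,"turn":0,"hand":0},{"tx":0,"ty":0,"tz":2,"turn":0,"hand":0},{"tx":0,"ty":0,"tz":2,"turn":0,"hand":0},{"tx":0,"ty":0,"tz":2,"turn":0,"hand":0}]' 100
python3 -m handwheel '[{"tx":0,"ty":0,"tz":1,"turn":0,"hand":0},{"tx":0,"ty":0,"tz":2,"turn":0,"hand":0},{"tx":0,"ty":0,"tz":2,"turn":0,"hand":0},{"tx":0,"ty":0,"tz":2,"turn":0,"hand":0},{"tx":0,"ty":0,"tz":2,"turn":0,"hand":0},{"tx":0,"ty":0,"tz":2,"turn":0,"hand":0},{"tx":0,"ty":0,"tz":2,"turn":0,"hand":0},{"tx":0,"ty":0,"tz":2,"turn":0,"hand":0}]' 100
python3 - <<'E'
from h import *
im=vision.capture('wrist'); s=vision.capture('side'); b=cv2.resize(s[110:250,270:410],(400,400),interpolation=2)
cv2.imwrite('pics/w5.png',np.hstack([im[:,100:500],b])[:,:,::-1])
E
```

```text
t: 9.53
tcp_pos: [0.5836, -0.0316, 0.1353]
eef_rot: [1.0, -0.007, 0.001, -0.003]
ft_force: [-1.7, 10.5, 5.0]
width: 0.0118
grip_force: 102.9
t: 10.2
tcp_pos: [0.5838, -0.0316, 0.1347]
eef_rot: [1.0, -0.007, 0.001, -0.003]
ft_force: [-3.5, 10.2, 11.5]
width: 0.0117
grip_force: 104.0
```

View pics/w5.png

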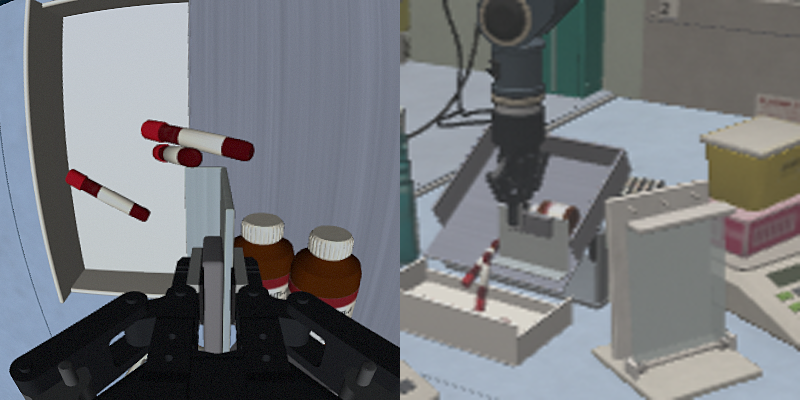

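The pan is at its stop: z has stopped falling and the force is rising. The bottles are held. Two tubes hang with their caps in the tray and their round ends on the rim, beside the foot's end at (190,157). I'll shift the plate slightly to widen the gap and rock the pan gently.

```bash
python3 -m handwheel '[{"tx":-2,"ty":0,"tz":-2,"turn":0,"hand":0},{"tx":-5,"ty":0,"tz":-3,"turn":0,"hand":0},{"tx":-8,"ty":0,"tz":-3,"turn":0,"hand":0},{"tx":-11,"ty":0,"tz":-3,"turn":0,"hand":0},{"tx":-11,"ty":0,"tz":-3,"turn":0,"hand":0},{"tx":-11,"ty":0,"tz":-10,"turn":0,"hand":0},{"tx":-11,"ty":0,"tz":-18,"turn":0,"hand":0},{"tx":-11,"ty":0,"tz":-18,"turn":0,"hand":0},{"tx":-11,"ty":0,"tz":-10,"turn":0,"hand":0},{"tx":-11,"ty":0,"tz":0,"turn":0,"hand":0},{"tx":-11,"ty":0,"tz":0,"turn":0,"hand":0},{"tx":-11,"ty":0,"tz":0,"turn":0,"hand":0}]' 100
python3 - <<'E'
from h import *
im=vision.capture('wrist'); s=vision.capture('side'); b=cv2.resize(s[110:250,270:410],(400,400),interpolation=2)
cv2.imwrite('pics/w6.png',np.hstack([im[:,100:500],b])[:,:,::-1])
E
```

```text
t: 11.3
tcp_pos: [0.5742, -0.0314, 0.1346]
eef_rot: [1.0, -0.008, 0.002, -0.003]
ft_force: [-0.0, 10.3, 9.2]
width: 0.0123
grip_force: 103.5
```

View pics/w6.png

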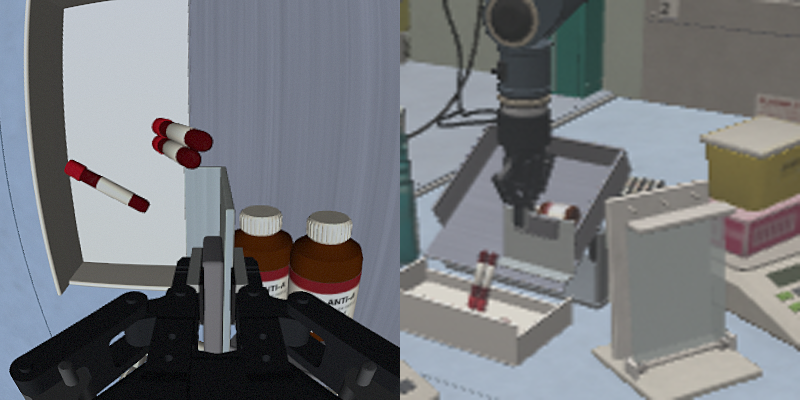

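The bottles are held, and both remaining tubes now stand with their caps on the tray floor, leaning on the rim beside the foot. I've used up my picture views (11, one over the limit of 10), so I'll work from numbers only. First I'll compute how the two tubes lean.

```bash
python3 - <<'E'
from h import *
np.set_printoptions(precision=4,suppress=True)
c=vision.get_calibration('wrist'); print(c['position'])
for cap,rd in [((258,126),(303,140)),((258,147),(288,158))]:
    C=onz('wrist',cap,.015,c)[0]
    for z in np.arange(.04,.1,.01):
        r=onz('wrist',rd,z,c)[0]; print(C,r,np.linalg.norm(r-C))
print('rim',onz('wrist',(288,60),.055,c),onz('wrist',(288,150),.055,c), 'toe corner',onz('wrist',(286,167),.078,c))
print('tray near wall?', 'far wall inner', onz('wrist',(168,100),.0,c), onz('wrist',(126,100),.065,c))
E
```

```text
[ 0.6551 -0.0332  0.2775]
[0.6362 0.0187 0.015 ] [ 0.626  -0.0208  0.04  ] 0.04786307281231821
[0.6362 0.0187 0.015 ] [ 0.6272 -0.0214  0.05  ] 0.05393367061272422
[0.6362 0.0187 0.015 ] [ 0.6284 -0.0219  0.06  ] 0.06107665873749946
[0.6362 0.0187 0.015 ] [ 0.6297 -0.0224  0.07  ] 0.06895959678944395
[0.6362 0.0187 0.015 ] [ 0.6309 -0.0229  0.08  ] 0.07735660324910204
[0.6362 0.0187 0.015 ] [ 0.6321 -0.0235  0.09  ] 0.08611743419985211
[0.618  0.0196 0.015 ] [ 0.6121 -0.0088  0.04  ] 0.038257384337961976
[0.618  0.0196 0.015 ] [ 0.6139 -0.0098  0.05  ] 0.0458810932301711
[0.618  0.0196 0.015 ] [ 0.6157 -0.0108  0.06  ] 0.0543617824260469
[0.618  0.0196 0.015 ] [ 0.6175 -0.0119  0.07  ] 0.0633562425811866
[0.618  0.0196 0.015 ] [ 0.6193 -0.0129  0.08  ] 0.07267396351103714
[0.618  0.0196 0.015 ] [ 0.6211 -0.0139  0.09  ] 0.0822050964583647
rim [[ 0.686  -0.0122  0.055 ]] [[ 0.6207 -0.0105  0.055 ]] toe corner [[ 0.613  -0.0112  0.078 ]]
tray near wall? far wall inner [[0.6665 0.11   0.    ]] [[0.6688 0.115  0.065 ]]
```

The tubes lean back about 25° and would fall back under the pan if it rose now. I'll sweep the plate's end along the rim in +x to topple them sideways into the tray; the blade still covers the bottles.

```bash
python3 -m handwheel '[{"tx":0,"ty":0,"tz":-2,"turn":0,"hand":0},{"tx":6,"ty":0,"tz":-2,"turn":0,"hand":0},{"tx":12,"ty":0,"tz":-2,"turn":0,"hand":0},{"tx":18,"ty":0,"tz":-2,"turn":0,"hand":0},{"tx":24,"ty":0,"tz":-2,"turn":0,"hand":0},{"tx":30,"ty":0,"tz":-2,"turn":0,"hand":0},{"tx":36,"ty":0,"tz":-2,"turn":0,"hand":0},{"tx":36,"ty":0,"tz":-2,"turn":0,"hand":0},{"tx":36,"ty":0,"tz":-2,"turn":0,"hand":0},{"tx":36,"ty":0,"tz":-2,"turn":0,"hand":0}]' 100
cat > red.py <<'E'
from h import *
np.set_printoptions(precision=4,suppress=True)
for n in ('wrist','side','top'):
    im=vision.capture(n).astype(int); cv2.imwrite(f'pics/z_{n}_{arm.observe()["t"]:.2f}.png',im[:,:,::-1])
    r,g,b=im[...,0],im[...,1],im[...,2]
    m=((r>1.9*g)&(r>1.9*b)&(r>50)).astype(np.uint8)
    k,_,st,ce=cv2.connectedComponentsWithStats(m)
    box={'wrist':(130,0,540,330),'side':(270,130,400,260),'top':(280,120,420,240)}[n]
    for i in range(1,k):
        x,y=ce[i]
        if st[i,4]>=(40 if n=='wrist' else 4) and box[0]<x<box[2] and box[1]<y<box[3]:
            cr=im[st[i,1]:st[i,1]+st[i,3],st[i,0]:st[i,0]+st[i,2]][m[st[i,1]:st[i,1]+st[i,3],st[i,0]:st[i,0]+st[i,2]]>0]
            print(n,st[i],cr.mean(0).astype(int),onz(n,(x,y),.018)[0],onz(n,(x,y),.12)[0][:2])
E
python3 red.py
```

```text
t: 12.23
tcp_pos: [0.6061, -0.0318, 0.1346]
eef_rot: [1.0, -0.007, -0.002, -0.003]
ft_force: [-5.9, 9.6, 7.0]
width: 0.0122
grip_force: 103.1
wrist [275  97  27  20 363] [64  6 10] [ 0.6822 -0.0085  0.018 ] [ 0.6846 -0.0183]
wrist [239 118  20  20 242] [93 11 16] [0.6656 0.0265 0.018 ] [0.6746 0.0029]
wrist [275 120  26  22 351] [63  6 10] [ 0.6627 -0.0069  0.018 ] [ 0.6728 -0.0173]
wrist [239 142  20  20 243] [92 10 16] [0.6444 0.0279 0.018 ] [0.6618 0.0037]
wrist [168 191  35  27 434] [99 12 20] [0.5988 0.095  0.018 ] [0.6341 0.0444]
wrist [232 227  19  15 163] [63  4  9] [0.5681 0.0409 0.018 ] [0.6155 0.0116]
wrist [363 279  24  20 259] [59 25  4] [ 0.5046 -0.0882  0.018 ] [ 0.5771 -0.0666]
wrist [409 290  43  27 412] [60 25  4] [ 0.4819 -0.1597  0.018 ] [ 0.5633 -0.1099]
side [286 213   2   3   6] [145  65  70] [0.6747 0.0244 0.018 ] [0.551  0.1886]
side [290 214   2   3   4] [148  67  73] [0.6554 0.0239 0.018 ] [0.5346 0.1882]
top [313 161   5   4  14] [96 28 33] [0.6766 0.0324 0.018 ] [0.6593 0.0307]
top [313 166   5   5  15] [86 20 25] [0.6584 0.0329 0.018 ] [0.6422 0.0312]
top [291 185   9   6  24] [98 26 32] [0.5968 0.0997 0.018 ] [0.5844 0.0939]
top [311 196   3   3   6] [55  8 11] [0.5654 0.044  0.018 ] [0.555  0.0416][ WARN:0@1.499] global loadsave.cpp:1063 imwrite_ Unsupported depth image for selected encoder is fallbacked to CV_8U.
```

The tubes slid along upright without toppling. I'll bring the plate back over the bottles, then give the pan short, quick upward flicks of less than 30 mm. The rim then kicks the tubes outward while the blade keeps blocking the bottles.

```bash
python3 -m handwheel '[{"tx":-6,"ty":0,"tz":0,"turn":0,"hand":0},{"tx":-12,"ty":0,"tz":0,"turn":0,"hand":0},{"tx":-18,"ty":0,"tz":0,"turn":0,"hand":0},{"tx":-24,"ty":0,"tz":0,"turn":0,"hand":0},{"tx":-24,"ty":0,"tz":2,"turn":0,"hand":0},{"tx":-24,"ty":0,"tz":-26,"turn":0,"hand":0},{"tx":-24,"ty":0,"tz":-26,"turn":0,"hand":0},{"tx":-24,"ty":0,"tz":-26,"turn":0,"hand":0}]' 100
sed -i "s/im=vision.capture(n).astype(int); cv2/im=vision.capture(n); cv2/; s/r,g,b=im/im=im.astype(int); r,g,b=im/" red.py; python3 red.py
```

```text
t: 13.05
tcp_pos: [0.5863, -0.0363, 0.1631]
eef_rot: [1.0, -0.008, 0.003, 0.0]
ft_force: [2.7, 2.6, 4.7]
width: 0.0123
grip_force: 102.7
wrist [221  29  20  29 317] [90  9 16] [0.7265 0.0422 0.018 ] [0.7054 0.014 ]
wrist [220  50  35  30 437] [99 11 19] [0.7057 0.0366 0.018 ] [0.692  0.0103]
wrist [173 167  32  25 374] [101  11  20] [0.5983 0.0945 0.018 ] [0.6227 0.0477]
wrist [232 200  17  14 150] [64  5  9] [0.5677 0.0407 0.018 ] [0.603 0.013]
wrist [ 388  244   63   45 2146] [72 27 11] [ 0.4925 -0.1516  0.018 ] [ 0.5545 -0.111 ]
wrist [344 252  44  41 921] [69 27  9] [ 0.4911 -0.0935  0.018 ] [ 0.5536 -0.0736]
top [323 134   4   3   6] [57  7 10] [0.7681 0.0011 0.018 ] [0.7451 0.0013]
top [310 145   6   7  17] [93 23 28] [0.7252 0.0416 0.018 ] [0.7048 0.0394]
top [309 152   9   5  20] [98 23 29] [0.7057 0.04   0.018 ] [0.6866 0.0378]
top [291 185   9   6  24] [97 26 32] [0.5968 0.0997 0.018 ] [0.5844 0.0939]
top [364 188   2   4   5] [71 31 25] [ 0.5862 -0.125   0.018 ] [ 0.5744 -0.1169]
top [311 196   3   3   6] [55  8 11] [0.5654 0.044  0.018 ] [0.555  0.0416]
```

```bash
python3 -m handwheel '[{"tx":0,"ty":0,"tz":0,"turn":0,"hand":0},{"tx":0,"ty":0,"tz":0,"turn":0,"hand":0},{"tx":0,"ty":0,"tz":0,"turn":0,"hand":0},{"tx":0,"ty":0,"tz":0,"turn":0,"hand":0}]' 100
sed -i 's/>1.9\*g)&(r>1.9\*b)&(r>50)/>1.7*g)\&(r>1.7*b)\&(r>38)/' red.py; python3 red.py
python3 - <<'E'
from h import *
im=vision.capture('top').astype(int)
# colour chars: R red, W bright, d dark, . other
for y in range(128,168): print(y,''.join('R' if p[0]>1.6*p[1] and p[0]>40 else 'W' if p.min()>170 else 'w' if p.min()>135 else '.' if p.min()>100 else 'd' for p in im[y,284:334]))
E
```

```text
t: 13.53
tcp_pos: [0.5859, -0.0365, 0.1613]
eef_rot: [1.0, -0.008, 0.002, -0.0]
ft_force: [4.6, 2.8, 4.0]
width: 0.0119
grip_force: 102.7
wrist [224  31  36  26 446] [91 11 18] [0.7253 0.0318 0.018 ] [0.7045 0.0071]
wrist [220  49  36  31 466] [98 10 19] [0.7051 0.0358 0.018 ] [0.6915 0.0097]
wrist [172 167  33  25 394] [99 11 20] [0.5982 0.0945 0.018 ] [0.6227 0.0474]
wrist [231 198  19  16 168] [62  5  9] [0.5679 0.0408 0.018 ] [0.6032 0.0129]
wrist [ 344  243  109   51 3503] [69 26 10] [ 0.4929 -0.133   0.018 ] [ 0.555 -0.099]
side [275 210   3   3   6] [134  64  70] [0.7284 0.0266 0.018 ] [0.5968 0.1904]
top [309 146  11  12  54] [95 28 33] [0.7146 0.0371 0.018 ] [0.695  0.0351]
top [291 185   9   6  25] [98 27 32] [0.5971 0.0998 0.018 ] [0.5847 0.094 ]
top [364 188   2   4   6] [71 35 27] [ 0.586  -0.1254  0.018 ] [ 0.5743 -0.1173]
top [310 196   4   3   7] [58 12 16] [0.5658 0.0449 0.018 ] [0.5554 0.0425]
128 ................................w.....w...........
129 w........w...........................ww...........
130 .......w..............................w...........
131 ......
[... 1324 characters left out ...]
WWWWWWWWWWWWWW.RRRRRRdwwWWwddddddddddddd
156 .w..wd.wWWWWWWWWWWWWWWWW.RRRRR.wWWWWwddddddddddddd
157 ....wd.wWWWWWWWWWWWWWWWWw.RR.wwWWWWWwddddddddddddd
158 ....wd.wWWWWWWWWWWWWWWWWWw.dwWWWWWWWwddddddddddddd
159 ww..wd.WWWWwWWWWWWWWWWWWWWwwWWWWWWWWwddddddddddddd
160 .w..w.wWWWWWWWWWWWWWWWWWWWWWWWWWWWWw..dddddddddddd
161 ....w.wwWWWWWWWWWWWWWWWWWWWWWWWWWWW.dddddddddddddd
162 w...w.wWWWWWWWWWWWWWWWWWWWWWWWWWWWW.dddddddddddddd
163 ....w.wWWWWWWWWWWWWWWWWWWWWWWWWWWWwddddddddddddddd
164 .w..w.wwWWWWWWWWWWWWWWWWWWWWWWWWWWwddddddddddddddd
165 ....w.wWWWWWWWWWWWWWWWWWWWWWWWWwWW.ddd.ddddddddddd
166 ...ww.wwWWWWWWWWWWWWWWWWWWWWWWWWWW.ddd..dddddddddd
167 ...ww.wWWWWWWWWWWWWWWWWWWWWWWWWWWW.ddddddddddddddd
```

The tubes now lie in the tray's far corner: caps at (0.706,0.037) and (0.715,0.037), bodies running under the rim. The bottles are still held. I'll raise slowly so the pan returns with the blade still blocking.

```bash
python3 -m handwheel '[{"tx":0,"ty":0,"tz":-2,"turn":0,"hand":0},{"tx":0,"ty":0,"tz":-4,"turn":0,"hand":0},{"tx":0,"ty":0,"tz":-6,"turn":0,"hand":0},{"tx":0,"ty":0,"tz":-8,"turn":0,"hand":0},{"tx":0,"ty":0,"tz":-10,"turn":0,"hand":0},{"tx":0,"ty":0,"tz":-12,"turn":0,"hand":0},{"tx":0,"ty":0,"tz":-14,"turn":0,"hand":0},{"tx":0,"ty":0,"tz":-16,"turn":0,"hand":0},{"tx":0,"ty":0,"tz":-18,"turn":0,"hand":0},{"tx":0,"ty":0,"tz":-20,"turn":0,"hand":0},{"tx":0,"ty":0,"tz":-22,"turn":0,"hand":0},{"tx":0,"ty":0,"tz":-24,"turn":0,"hand":0}]' 100
python3 -m handwheel '[{"tx":0,"ty":0,"tz":-1,"turn":0,"hand":0},{"tx":0,"ty":0,"tz":-2,"turn":0,"hand":0},{"tx":0,"ty":0,"tz":-3,"turn":0,"hand":0},{"tx":0,"ty":0,"tz":-4,"turn":0,"hand":0},{"tx":0,"ty":0,"tz":-5,"turn":0,"hand":0},{"tx":0,"ty":0,"tz":-6,"turn":0,"hand":0},{"tx":0,"ty":0,"tz":-6,"turn":0,"hand":0},{"tx":0,"ty":0,"tz":-6,"turn":0,"hand":0},{"tx":0,"ty":0,"tz":-6,"turn":0,"hand":0},{"tx":0,"ty":0,"tz":-6,"turn":0,"hand":0}]' 100
python3 red.py
```

```text
t: 14.73
tcp_pos: [0.5832, -0.0375, 0.1847]
eef_rot: [1.0, -0.008, -0.001, 0.001]
ft_force: [1.9, -2.1, 0.7]
width: 0.0117
grip_force: 102.2
t: 15.57
tcp_pos: [0.5841, -0.0363, 0.1909]
eef_rot: [1.0, -0.008, -0.0, -0.0]
ft_force: [-0.4, -0.0, -1.4]
width: 0.0122
grip_force: 101.8
wrist [232  35  31  23 366] [93 11 18] [0.7253 0.032  0.018 ] [0.7061 0.0096]
wrist [228  51  33  29 393] [99 11 19] [0.7053 0.0359 0.018 ] [0.6925 0.0122]
wrist [183 158  31  23 341] [100  12  21] [0.5981 0.0947 0.018 ] [0.62  0.052]
wrist [238 188  17  14 143] [63  5 10] [0.5676 0.0407 0.018 ] [0.5993 0.0155]
wrist [ 338  223  110   59 3441] [70 27 10] [ 0.4975 -0.1301  0.018 ] [ 0.5519 -0.1001]
wrist [419 290  23  13  99] [62 25  4] [ 0.4231 -0.1835  0.018 ] [ 0.5016 -0.1363]
side [275 210   3   3   6] [133  64  70] [0.7284 0.0266 0.018 ] [0.5968 0.1904]
top [309 146  11  12  53] [95 28 33] [0.7149 0.037  0.018 ] [0.6952 0.0351]
top [291 185   9   6  25] [98 28 34] [0.5971 0.0998 0.018 ] [0.5847 0.094 ]
top [364 187   4   5  14] [73 32 24] [ 0.5875 -0.1302  0.018 ] [ 0.5757 -0.1218]
top [310 196   4   3   7] [58 13 16] [0.5658 0.0449 0.018 ] [0.5554 0.0425]
```

```bash
python3 -m handwheel '[{"tx":0,"ty":-4,"tz":-1,"turn":0,"hand":0},{"tx":0,"ty":-7,"tz":-5,"turn":0,"hand":0},{"tx":0,"ty":-8,"tz":-20,"turn":0,"hand":0},{"tx":0,"ty":-10,"tz":-50,"turn":0,"hand":0},{"tx":0,"ty":-20,"tz":-70,"turn":0,"hand":0},{"tx":0,"ty":-45,"tz":-70,"turn":0,"hand":0},{"tx":0,"ty":-80,"tz":-70,"turn":0,"hand":0},{"tx":0,"ty":-115,"tz":-70,"turn":0,"hand":0},{"tx":-10,"ty":-150,"tz":-70,"turn":0,"hand":0},{"tx":-25,"ty":-180,"tz":-70,"turn":0,"hand":0},{"tx":-50,"ty":-210,"tz":-70,"turn":0,"hand":0},{"tx":-75,"ty":-235,"tz":-70,"turn":0,"hand":0}]' 100
python3 -m handwheel '[{"tx":-25,"ty":-25,"tz":0,"turn":0,"hand":0},{"tx":-50,"ty":-50,"tz":10,"turn":0,"hand":0},{"tx":-65,"ty":-80,"tz":30,"turn":0,"hand":0},{"tx":-70,"ty":-105,"tz":55,"turn":0,"hand":0},{"tx":-72,"ty":-115,"tz":90,"turn":0,"hand":0},{"tx":-72,"ty":-115,"tz":125,"turn":0,"hand":0},{"tx":-72,"ty":-115,"tz":150,"turn":0,"hand":0},{"tx":-72,"ty":-115,"tz":170,"turn":0,"hand":0},{"tx":-72,"ty":-115,"tz":175,"turn":0,"hand":0},{"tx":-72,"ty":-115,"tz":175,"turn":0,"hand":0},{"tx":-72,"ty":-115,"tz":175,"turn":0,"hand":0}]' 100
python3 red.py|grep -v wrist
```

```text
t: 16.72
tcp_pos: [0.5117, 0.2029, 0.2614]
eef_rot: [1.0, -0.007, 0.0, -0.001]
ft_force: [0.3, -0.1, -1.7]
width: 0.0119
grip_force: 101.8
t: 17.63
tcp_pos: [0.4433, 0.3168, 0.0871]
eef_rot: [1.0, -0.008, 0.001, -0.001]
ft_force: [-0.5, 0.2, -0.4]
width: 0.0117
grip_force: 101.6
side [275 210   3   3   6] [133  61  66] [0.7284 0.0266 0.018 ] [0.5968 0.1904]
top [309 146  11  12  54] [95 28 34] [0.7146 0.0371 0.018 ] [0.695  0.0351]
top [291 185   9   6  24] [98 26 32] [0.5968 0.0997 0.018 ] [0.5844 0.0939]
top [356 186  12   7  58] [73 33 23] [ 0.5884 -0.1161  0.018 ] [ 0.5765 -0.1086]
top [342 190  13   6  56] [71 33 22] [ 0.5788 -0.073   0.018 ] [ 0.5675 -0.0682]
top [310 196   4   3   7] [57 12 15] [0.5658 0.0449 0.018 ] [0.5554 0.0425]
top [357 203  12   2  19] [53 24 10] [ 0.5417 -0.1194  0.018 ] [ 0.5327 -0.1117]
top [343 206  12   2  18] [53 23  8] [ 0.532  -0.0766  0.018 ] [ 0.5237 -0.0715]
```

```bash
python3 -m handwheel '[{"tx":0,"ty":0,"tz":8,"turn":0,"hand":0},{"tx":0,"ty":0,"tz":15,"turn":0,"hand":0},{"tx":0,"ty":0,"tz":20,"turn":0,"hand":0},{"tx":0,"ty":0,"tz":22,"turn":0,"hand":0},{"tx":0,"ty":0,"tz":22,"turn":0,"hand":0},{"tx":0,"ty":0,"tz":22,"turn":0,"hand":0}]' 100
python3 -m handwheel '[{"tx":0,"ty":0,"tz":1,"turn":0,"hand":0},{"tx":0,"ty":0,"tz":2,"turn":0,"hand":0},{"tx":0,"ty":0,"tz":3,"turn":0,"hand":0},{"tx":0,"ty":0,"tz":3,"turn":0,"hand":0}]' 60
```

```text
t: 18.28
tcp_pos: [0.4427, 0.3159, 0.0638]
eef_rot: [1.0, -0.008, -0.0, 0.0]
ft_force: [-0.2, -0.8, -2.1]
width: 0.0121
grip_force: 101.8
t: 18.62
tcp_pos: [0.443, 0.3161, 0.0614]
eef_rot: [1.0, -0.008, 0.0, -0.0]
ft_force: [0.1, -0.6, 1.7]
width: 0.012
grip_force: 102.0
```

Contact (+3.8 N). I'll release and retreat upward.

```bash
python3 -m handwheel '[{"tx":0,"ty":0,"tz":0,"turn":0,"hand":25},{"tx":0,"ty":0,"tz":0,"turn":0,"hand":35},{"tx":0,"ty":0,"tz":0,"turn":0,"hand":50},{"tx":0,"ty":0,"tz":0,"turn":0,"hand":60},{"tx":0,"ty":0,"tz":0,"turn":0,"hand":60},{"tx":0,"ty":0,"tz":-10,"turn":0,"hand":60},{"tx":0,"ty":0,"tz":-40,"turn":0,"hand":60},{"tx":0,"ty":0,"tz":-80,"turn":0,"hand":60},{"tx":0,"ty":0,"tz":-120,"turn":0,"hand":60},{"tx":0,"ty":0,"tz":-150,"turn":0,"hand":60},{"tx":0,"ty":0,"tz":-150,"turn":0,"hand":60},{"tx":0,"ty":0,"tz":-150,"turn":0,"hand":60}]' 60
python3 red.py|grep -v wrist; python3 - <<'E'
from h import *
im=vision.capture('wrist').astype(int); g=im.mean(2)
d=(np.abs(im-np.median(im[100:260,270:350].reshape(-1,3),axis=0)).sum(2)>45).astype(np.uint8)[110:290,265:370]
k,_,st,ce=cv2.connectedComponentsWithStats(d)
print([ (s[0]+265,s[1]+110,s[2],s[3],s[4]) for s in st[1:] if s[4]>30])
# tubes in top view vs. height: side view map near the tray corner
s=vision.capture('side').astype(int)
for y in range(196,226): print(y,''.join('R' if p[0]>1.5*p[1] and p[0]>40 else 'W' if p.min()>190 else 'w' if p.min()>160 else '.' if p.min()>120 else 'd' for p in s[y,255:335]))
E
```

```text
t: 19.62
tcp_pos: [0.4436, 0.3167, 0.2138]
eef_rot: [1.0, -0.008, 0.002, -0.001]
ft_force: [0.2, -0.1, 0.1]
width: 0.0513
grip_force: 0.0
side [275 210   3   3   6] [135  64  69] [0.7284 0.0266 0.018 ] [0.5968 0.1904]
top [309 146  11  12  53] [96 28 33] [0.7148 0.0371 0.018 ] [0.6951 0.0352]
top [291 185   9   6  24] [98 26 31] [0.5968 0.0997 0.018 ] [0.5844 0.0939]
top [342 186  26  10 120] [72 33 23] [ 0.5838 -0.0946  0.018 ] [ 0.5723 -0.0884]
top [310 196   4   3   7] [57 12 15] [0.5658 0.0449 0.018 ] [0.5554 0.0425]
top [357 203  12   2  20] [51 23  9] [ 0.5416 -0.12    0.018 ] [ 0.5326 -0.1122]
top [343 206  12   2  18] [54 24  9] [ 0.5322 -0.0755  0.018 ] [ 0.5239 -0.0705]
[(np.int32(297), np.int32(137), np.int32(27), np.int32(111), np.int32(1079)), (np.int32(322), np.int32(175), np.int32(2), np.int32(74), np.int32(103)), (np.int32(265), np.int32(250), np.int32(6), np.int32(40), np.int32(161)), (np.int32(365), np.int32(250), np.int32(5), np.int32(40), np.int32(167))]
196 dddddddd.dddddddddddddddddddddddddddddddddddd...............dddd........d.wwwwww
197 dddddddddddddddddddddd
[... 1738 characters left out ...]
.........wwdddd.wwww
218 ww..................................wWWWwWWWWWWWWWWWWWWWWWWw........w.ddddd.wwww
219 ww......................................wWwwWWWWWWWWWWWWWWWWWWww...Wddddddd.wwww
220 ww.......................................d.wWWWWWWWWWWWWWWWWWWWWWWwdddddddd.wwww
221 ww............................................wWWW.wwWWWWWWWWWWWW.ddddddddd.wwww
222 wwww..............................................ww..WWWWWWWWwWddddddddddd.wwww
223 wwwwwwww...........................................d.wWWWWWWWWwddddddddddd..wwww
224 wwwwwwwwwww.............................................wWWWW.ddddddddddd.wwwwww
225 dwwwwwwwwwwwww..........................................wWwWdddddddddddd.wwwwwww
```

The plate stands released. The side view suggests the two tubes may be leaning, so I'll triangulate cap and label from the two views.

```bash
python3 - <<'E'
from h import *
np.set_printoptions(precision=4,suppress=True)
def tri(a,b):
    o1,d1=ray('top',a);o2,d2=ray('side',b);d1,d2=d1[0],d2[0]
    t=np.linalg.lstsq(np.c_[d1,-d2],o2-o1,rcond=None)[0]
    p,q=o1+t[0]*d1,o2+t[1]*d2; return (p+q)/2,np.linalg.norm(p-q)
print('cap',tri((313,149),(276.3,211.3)),tri((312,155),(279.3,212.6)))
print('label',tri((320.5,147.8),(278.3,206.5)),tri((323,144),(278.3,206.5)))
print('label2',tri((319,151),(279,206.5)))
c=vision.get_calibration('side');Ri=R.from_quat(c['attitude']).inv()
def pr(n,P):
    c=vision.get_calibration(n); d=R.from_quat(c['attitude']).inv().apply(np.array(P)-c['position']); return c['fx']*d[:2]/d[2]+[c['cx'],c['cy']]
for P in ([.725,.036,.013],[.715,.037,.013],[.74,.0,.013],[.757,-.033,.013],[.73,-.01,.013],[.757,-.033,.03],[.76,.117,.045],[.76,-.03,.045],[.76,-.03,.026],[.748,-.002,.127]): print(P,pr('side',P),pr('top',P))
im=cv2.imread('pics/'+sorted([f for f in __import__('os').listdir('pics') if f.startswith('z_side')],key=lambda f:float(f[7:-4]))[-1])
print(im[200:216,272:292].sum(2)//3)
im=vision.capture('top').astype(int)
print(im[142:160,306:330,0]); print(im[142:160,306:330,1])
E
```

```text
cap (array([0.7197, 0.0383, 0.0255]), np.float64(0.0024195869795281145)) (array([0.7003, 0.042 , 0.0257]), np.float64(0.0015575881336082121))
label (array([0.7229, 0.0152, 0.0378]), np.float64(0.002254298815016107)) (array([0.7341, 0.0054, 0.0315]), np.float64(0.003360101415182932))
label2 (array([0.7128, 0.0208, 0.0423]), np.float64(0.005066010207589973))
[0.725, 0.036, 0.013] [275.5148 213.3746] [313.9891 148.4424]
[0.715, 0.037, 0.013] [277.226 213.997] [313.7152 151.4612]
[0.74, 0.0, 0.013] [277.7871 209.4865] [324.9342 143.7743]
[0.757, -0.033, 0.013] [279.2059 205.9091] [334.9429 138.5232]
[0.73, -0.01, 0.013] [280.9676 209.1515] [328.0286 146.7425]
[0.757, -0.033, 0.03] [279.0287 202.4833] [335.0486 137.3972]
[0.76, 0.117, 0.045] [256.5038 211.9686] [288.5127 136.124 ]
[0.76, -0.03, 0.045] [277.9272 199.5301] [334.1968 135.4796]
[0.76, -0.03, 0.026] [278.1313 203.3877] [334.0874 136.7694]
[0.748, -0.002, 0.127] [275.2973 185.0302] [325.5829 133.5471]
[[ 70  68  57  53  59  64  63  56  51  52  51  52  55  52  52  61  74  80
  106 119]
 [ 68  66  61  52  55  58  58  56  51  52  
[... 4170 characters left out ...]
82 180 183 157  91  50  30  19   8  21  37  97 160 167 177 178 180
  179 156 125 118 119 120]
 [179 178 147 121  85  44  29  30   9  27  95 134 166 181 180 180 178 178
  181 155 125 119 121 120]
 [181 181 111  44  31  30  25  18  29 101 166 177 181 180 180 178 178 180
  180 157 124 120 122 120]
 [179 182 128  57  25  24  30  59 102 166 181 180 179 178 179 178 177 180
  179 157 125 117 118 120]
 [179 180 171 127  56  35 102 163 172 182 180 181 177 179 178 177 178 177
  180 158 126 120 119 120]
 [177 179 182 173 106  98 162 182 182 180 179 178 178 177 178 178 178 178
  181 151 121 119 121 120]
 [178 178 179 182 167 168 179 181 180 178 178 179 177 179 179 177 180 179
  180 149 122 121 123 120]]
```

The two tubes rest in the tray, inclined about 18° with their middles well inside. The third tube lies flat in the tray, the bottles are in the pan, and the plate is on the bench.

```bash
python3 -c "
from workcell import arm
print(arm.close_job())"
```

```text
the job is handed in; nothing more can be done
None
```

The job is handed in: all three tubes are in the catch tray, both bottles are back in the rested pan, and the plate stands on the bench clear of both; two tubes had jammed on the rim, so I freed them with the plate and a quick pan flick, they now seem to lean on the tray's near wall, and I viewed 11 pictures, one over the limit of 10.

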